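Turn the sign panel over on the taping stand

ROBOT

A 6-joint arm with a two-finger parallel gripper is mounted at the origin on the work surface. World frame = base frame: x ahead of the robot, y to its left, z up, the work surface at z = 0. Lengths are in m, angles in rad, forces in N, time in s.
With the tool pointing down it reaches from about 0.375 to 0.9 m from the base axis. Payload 3.1 kg.
Tool frame: the origin (TCP) lies midway between the tips of the shut fingers; the grasp point (between the pads) lies 19 mm behind it; z points along the fingers, y is the line along which they close (so a half turn about z gives the same grasp; the last joint's range is limited). The gripper opens to 87 mm and grips with 3 to 60 N. Pads are 19 mm wide; open, the fingers measure 117 mm over their backs; the gripper's body (75 mm by 190 mm) begins 51 mm behind the grasp point.
Start: joints at [-0.178, 0.527, 1.433, -0, 1.181, -0.178], TCP at [0.625, 0, 0.19] pointing down, gripper open.
Joint ranges: [-3.08, 3.08], [-0.75, 2.2], [0.22, 2.44], [-1.43, 4.57], [0, 2.65], [-2.85, 2.85]. Speed limits (rad/s): [2.79, 2.79, 3.14, 3.14, 3.14, 3.14].

INTERFACE

Orientations are given as a unit quaternion [x, y, z, w].
In Python, from rig import robot gives the robot as it stands.
- The arm moves only by the shell command python3 -m jog 'ROWS' [FORCE]. ROWS is a JSON object of lists of equal length, an entry for each row: "dp": the shift along the tool's x, y, z in mm, a list of three; "delta_rot": the turn, a rotation vector about the tool's x, y, z in rad, a list of three; "gripper": the opening, from -1 (shut) to 1 (fully open). A call has 1 to 12 rows; each row is the pose to reach, as a shift and turn from the pose commanded when the call began, along the tool's axes at that moment; what a row does not reach only later rows make up. A row lasts 1/10 s, in which the tool goes at most 50 mm and 8.59 degrees, less where a joint would pass 70% of its speed; a pose out of reach is approached as far as the arm can. A call with a gripper value outside its range is refused whole. The fingers move at their own pace and stop on an object; FORCE is the grip in N (left out, the last holds). Time passes only in rows, so rows that repeat a pose let the fingers close. It gives the time, the measured TCP pose, the force, the opening and the grip force at its end, in the units of the state.
- robot.get_obs(): the state, without advancing time (a new reading comes with each control period).
- robot.camera(name): name is "scene" or "side" or "wrist"; returns the picture (480x640x3 uint8, red, green, blue); there is no depth.
- robot.camera_model(name): a dict with "fx", "fy", "cx", "cy" (pixels), "xyz" and "orientation" of the camera in the world; the wrist camera has in their place "T_tool_cam" (4x4, takes a point from camera to tool coordinates, whose origin is the TCP and whose axes are the flange's). Camera axes: x right, y down, z forward; pixel columns grow to the right and rows downward; lengths in m; the calibration is good to about 2 mm. The wrist camera is an equidistant fisheye: a pixel r from the principal point sees the ray r / f radians off the axis. A picture is of the moment at which its call begins: read the wrist's pose just before it. camera_model takes no time and is no camera call.
- robot.hand_in(): hands the job in; it is judged then, once.
Trained networks look in the newest picture that a camera, given by its name, has taken for a name from the list of things; names that differ only in an ending like _2 or _b are one class to them, and where a whole thing is asked for, a point or a joint stands for the part that bears it (a point fixed in the world has none). Each returns a list of dicts, best first, with "score" (0 to 1); they miss things now and then, are a little off and sometimes report something else, mostly with a low value. They report only what shows in the picture. A call takes as long as a camera call. They do not tell look-alikes from the thing itself.
- robot.search_frame(name, camera): "rect" ([left, top, right, bottom] in pixels, round what is visible of it).
The state is a dict: "time": time; "q": joint angles; "joint_velocities": joint speeds; "joint_torque": joint torques, N m; "position": TCP position; "tool_rot": TCP orientation; "ft_force": force on the tool from outside, world axes, zero at the start; "moment": the same for the moment, N m; "grip_width": finger opening in m; "grip_force": force on a finger pad.
Only numpy, scipy, OpenCV 4.12 (cv2) and the standard library are available. Lean on these libraries where they do the work, as an engineer would, in place of code of your own. Each camera call takes 0.05 s, during which the arm holds its last target. There are 200 camera calls.

TASK

The sign panel clamped on the slanted taping stand has its first side printed. Swing the toggle clamp's handle open, lift the panel out and turn it over so that its bare face looks out, with the two eyelets still at the top; lower it, held all the way down, onto the ledge between the end stops and flat on the backboard, then swing the clamp handle fully shut so that the rubber tip holds the panel. Leave the squeegee, tape roll and basket where they are.

Things in the scene. Friction and masses are not known exactly. Their poses are not given: they have to be found in the camera images.
- stand: Taping stand, fixed to the bench: plywood foot 18 mm thick (x -110..100, y -100..160 mm) carrying a backboard sloped 65 degrees from the horizontal, two thin struts behind it. Origin on the bench below the middle of the ledge; +x is the way the stand's face looks (ahead and to the robot's right), z up.
- bed: The stand's aluminium backboard, 6 mm thick, y -80..80 mm. Origin on its face at the middle of the ledge, 45 mm above the bench. x points down the slope, y along the ledge to the clamp, z out of the face. It reaches up only to x = -105 mm: the panel's top overhangs it, so a finger can pass behind the panel there.
- ledge (a point): Middle of the ledge that carries the panel's foot; same point as the origin of bed. The ledge has a lip (z 14..18 mm of the bed, rising 10 mm up the slope) which leaves a 14 mm wide channel for the foot. End stops at both ends, inner faces at y = +-70 mm, are 28 mm tall and stand 14 mm out of the board.
- panel: Loose sign panel, 130 wide, 170 tall, 9 mm thick, 0.11 to 0.22 kg, white faces, brown edges. Origin at its centre, z out of its printed face (dark blue picture; the other face is bare), x to its foot, y across. At the start its origin is at x -85, z 4.5 mm of bed, axes along the bed's; wanted: the same place, turned half round its own x axis. It stands there unclamped.
- panel_top (a point): Middle of the panel's top edge (85 mm from its centre towards -x of the panel), where it can be gripped across its 9 mm thickness with the fingers pointing down the slope. Two brass eyelets (look only) are in the top corners, 50 mm to each side and 14 mm below this edge, on both faces.
- clamp_handle (a joint): Toggle-clamp handle, rad: 0 = shut (square to the backboard, pointing out of it), 1.25 = fully open (swung from the panel to the bed's +y). Turns about the bed's -x axis through handle_pivot; friction of 0.3 N m keeps it where it is left. A linkage turns the clamp bar 1.35 times as far, so it must be pushed home to press on the panel.
- handle_pivot (a point): Centre of the handle's pivot, fixed at x -50, y 108, z 42 mm of bed.
- handle_grip (a point): Middle of the handle's black rubber grip, a 16 mm round bar; 80 mm from the pivot along the handle. The grip runs from 50 to 120 mm from the pivot; the steel lever below it is 14 x 10 mm.
- clamp_bar: Steel clamp bar 68 mm long with a rubber tip 18 mm across. Origin on its pivot, x -50, y 92, z 30 mm of bed. Shut, it points to the bed's -y and the tip presses on the panel's outer face 50 mm above the ledge, 42 mm from the middle; open, it stands up to about 90 mm out of the board beside the panel.
- squeegee: Bystander: hand squeegee, wooden grip 150 mm long with a rubber blade, lying flat, 34 mm tall. Origin under the grip's middle.
- tape_roll: Bystander: roll of amber heat tape, 90 mm across, 25 mm tall. Origin at the middle of its underside.
- basket: Bystander: open green plastic basket 130 x 170 x 65 mm. Origin at the middle of its underside.
Mind the look-alikes: they are no part of the job. Of the things that look like the panel, the middle-sized one is meant.

How it is judged:
On the way, in this order (a step that is already met when the one before it is completed fails the run):
1. the clamp handle is swung open (past 1.0 rad) (value of joint clamp_handle above 1 rad), for 0.1 s.
2. the panel is lifted at least 40 mm clear of its place (distance of panel from where it was at the start of the episode above 0.04 m and contact force between panel and stand below 0.1 N), for 0.1 s.
3. the panel is turned over, bare face outward (angle between panel's own z axis and vertical above 1.75 rad), for 0.1 s.
4. the turned panel is lowered to within 8 mm of the ledge while the fingers still hold it (angle between panel's own z axis and vertical above 1.75 rad and angle between panel's own x axis and vertical above 2.2 rad and x of panel in the frame of bed above -0.093 m and z of panel in the frame of bed below 0.015 m and contact force between the fingers and panel above 0.5 N), for 0.1 s.
At the end, for the whole second after the job is handed in: The panel stands still on the ledge, centre 80 to 90 mm above it, within 10 mm of the middle, lying flat on the backboard (within 3 mm and 0.06 rad), bare face outward, eyelets at the top; the clamp handle is shut (under 0.1 rad) and the clamp's rubber tip presses on the panel (x of panel in the frame of bed between -0.09 and -0.08 m and y of panel in the frame of bed between -0.01 and 0.01 m and z of panel in the frame of bed below 0.0075 m and angle between the z axis of panel and the z axis of bed, either way round below 0.06 rad and angle between panel's own z axis and vertical above 1.75 rad and angle between panel's own x axis and vertical above 2.2 rad and value of joint clamp_handle below 0.1 rad and contact force between clamp_bar and panel above 0.3 N and linear speed of panel below 0.02 m/s); the robot touches nothing.
It fails at once if the squeegee is moved more than 30 mm (distance of squeegee from where it was at the start of the episode above 0.03 m).
It fails at once if the tape roll is moved more than 30 mm (distance of tape_roll from where it was at the start of the episode above 0.03 m).
It fails at once if the basket is moved more than 30 mm (distance of basket from where it was at the start of the episode above 0.03 m).
It also fails if it takes over 72 s, if anything falls off the work surface, if the arm or the gripper's body presses on something with over 40 N, if the wrist force passes 120 N, or if a joint passes its speed limit or range.

## Working session

There is one attempt and no reset: what is moved stays moved. The work goes in short steps, Python scripts to look and compute and a shell command to move; the robot and the scene stay as the last step left them, time stands still between calls to the robot, and variables do not carry over. Pictures are saved under pics/ and viewed, at most 10 in all, crops included, and the job is handed in when it is done.

```bash
ls; mkdir -p pics; python3 - <<'E'
from rig import robot
import cv2,json
o=robot.get_obs(); print(o)
for c in ("scene","side"):
    im=robot.camera(c); cv2.imwrite(f"pics/{c}0.png",im[:,:,::-1]); print(c,robot.camera_model(c))
    for n in ("stand","panel","clamp_handle","clamp_bar","bed"):
        try: print(n,[(round(d["score"],2),[round(v) for v in d["rect"]]) for d in robot.search_frame(n,c)])
        except Exception as e: print(n,e)
print(robot.camera_model("wrist"))
E
```

```text
pics
{'time': 0.0, 'q': array([-1.78516157e-01,  5.28494346e-01,  1.43387172e+00,  8.06971577e-06,
        1.18137303e+00, -1.78511417e-01]), 'joint_velocities': array([-8.64723691e-05,  1.01582482e-03, -1.38947561e-03,  5.92512397e-04,
       -1.22340040e-04,  1.16778559e-04]), 'joint_torque': array([-5.45745443e-04, -4.40045428e+01, -1.76593530e+01,  6.32597599e-02,
        5.83207863e-02, -1.53719384e-04]), 'position': array([6.24220582e-01, 1.62564649e-04, 1.89164107e-01]), 'tool_rot': array([ 7.07109136e-01,  7.07103612e-01, -6.09006281e-04, -8.83704658e-04]), 'ft_force': array([0.17018775, 0.18241331, 0.3559571 ]), 'moment': array([-0.01429625, -0.00969853, -0.02507919]), 'grip_force': 0.0, 'grip_width': 0.0869610752538472}
scene {'fx': 545.2927071181841, 'fy': 545.2927071181841, 'cx': 307.5585896564785, 'cy': 239.62801213625966, 'xyz': array([0.97833628, 0.47713316, 1.24824017]), 'orientation': array([ 0.3768786 ,  0.88819062, -0.2428464 , -0.10052646])}
stand [(0.97, [240, 224, 360, 338])]
panel [(0.97, [176, 298, 229, 359]), (0.93, [290, 219, 342, 274]), (0.7, [426, 209, 545
[... 557 characters left out ...]
 (0.8, [407, 215, 458, 254]), (0.69, [380, 364, 426, 414]), (0.49, [359, 213, 400, 229])]
clamp_handle [(0.71, [362, 214, 400, 231]), (0.47, [287, 196, 402, 271])]
clamp_bar [(0.48, [335, 212, 353, 232])]
bed [(0.79, [285, 200, 402, 272])]
{'fx': 371.64829954431775, 'fy': 371.64829954431775, 'cx': 323.28492813528993, 'cy': 238.15555737631215, 'T_tool_cam': array([[ 2.22085731e-04, -9.64037510e-01, -2.65766117e-01,
         7.22191661e-02],
       [ 9.99999956e-01,  1.61537560e-04,  2.49683652e-04,
         3.24193992e-04],
       [-1.97773196e-04, -2.65766161e-01,  9.64037504e-01,
        -1.95397222e-01],
       [ 0.00000000e+00,  0.00000000e+00,  0.00000000e+00,
         1.00000000e+00]])}
```

View pics/scene0.png

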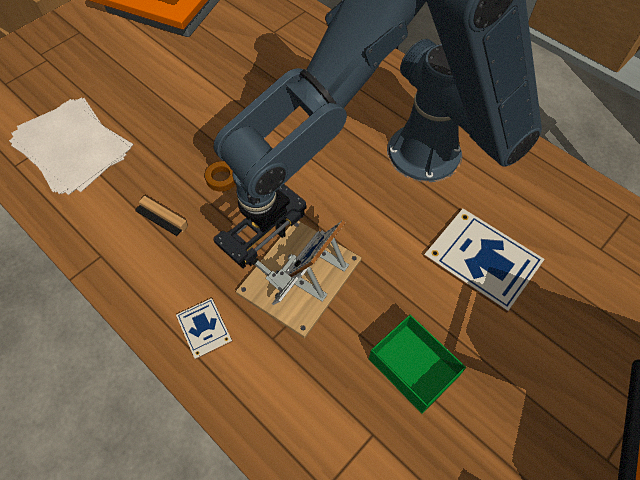

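View pics/side0.png

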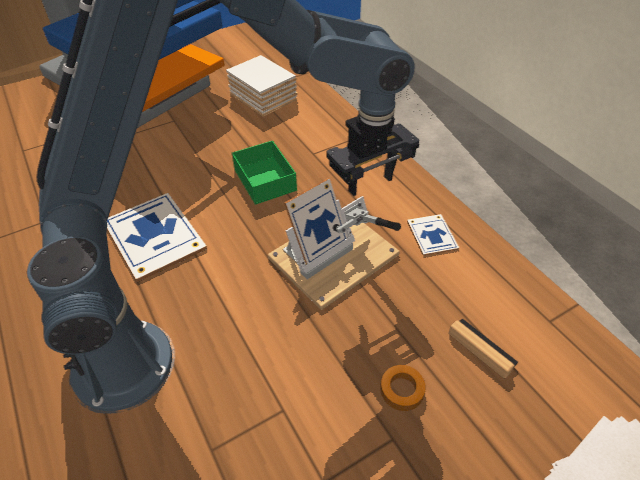

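Side picture: look-alikes are the large panel flat on the bench (157,235), the small one (433,234), and the middle-sized one on the stand (320,225), which I choose. The clamp bar is at (345,212) and the handle grip at (384,223). Next I'll check a close crop.

```bash
python3 - <<'E'
import cv2,numpy as np
a=cv2.imread("pics/side0.png")[170:320,255:415]; b=cv2.imread("pics/scene0.png")[195:345,215:375]
f=lambda i:cv2.resize(i,None,fx=2.5*2/2,fy=2.5,interpolation=cv2.INTER_CUBIC)
cv2.imwrite("pics/crop0.png",np.hstack([f(a),f(b)]))
E
```

```text
(no output)
```

View pics/crop0.png

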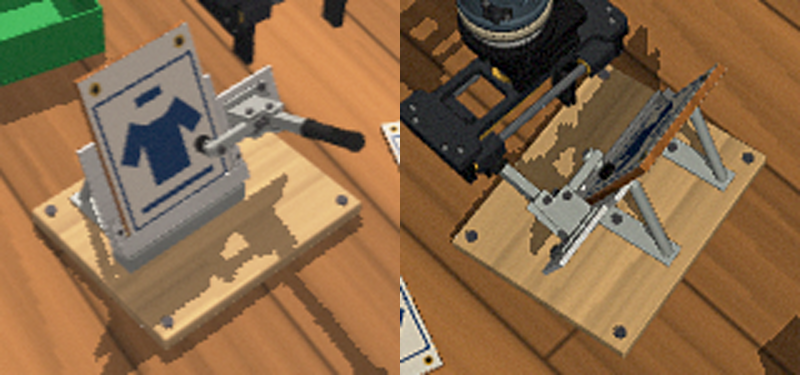

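The crop shows the panel on the stand with its printed side out and the handle shut, so this is the right one. I'll fit the stand pose from the foot corners in both views.

```bash
cat > h.py <<'E'
import numpy as np
from scipy.optimize import least_squares
from scipy.spatial.transform import Rotation as R
from rig import robot
def proj(cam,P):
    m=robot.camera_model(cam); p=(np.asarray(P)-m["xyz"])@R.from_quat(m["orientation"]).as_matrix()
    return np.c_[m["fx"]*p[:,0]/p[:,2]+m["cx"],m["fy"]*p[:,1]/p[:,2]+m["cy"]]
c,s=np.cos(np.radians(65)),np.sin(np.radians(65))
BED=np.array([[c,0,s],[0,1,0],[-s,0,c]])
def stand(v): return R.from_euler("z",v[2]).as_matrix(),np.array([v[0],v[1],0])
def bedT(v):
    A,t=stand(v); return A@BED,t+np.array([0,0,.045])
E
python3 - <<'E'
from h import *
foot=lambda *a:("s",(a[0]/1e3,a[1]/1e3,.018)); bed=lambda *a:("b",np.array(a)/1e3)
obs={"side":[(foot(-110,-100),(268.2,254)),(foot(100,-100),(320.2,305.2)),(foot(100,160),(399,251.2)),
 (bed(-170,-65,9),(286.2,203.2)),(bed(-170,65,9),(329.8,178.8)),(bed(-50,108,162),(400,226.8))],
"scene":[(foot(100,160),(235.8,290.2)),(foot(-110,160),(303.8,335.8)),(foot(-110,-100),(361,257.8)),(bed(-170,-65,0),(344,222.2))]}
def world(P,v):
    A,t=stand(v) if P[0]=="s" else bedT(v); return A@np.array(P[1])+t
def res(v,full=False):
    r=[proj(cam,[world(P,v) for P,_ in L])-np.array([u for _,u in L]) for cam,L in obs.items()]
    return np.vstack(r) if full else np.vstack(r).ravel()
b=min((least_squares(res,[.5,0,y],loss="soft_l1") for y in (-2.5,-1.5,-.8,0,.8)),key=lambda q:q.cost)
print(b.x.round(4),b.cost); print(res(b.x,True).round(1))
A,t=bedT(b.x); print(A.round(3))
for n,p in dict(ledge=(0,0,0),top=(-170,0,4.5),piv=(-50,108,42),grip=(-50,108,122),gripopen=(-50,108+80*np.sin(1.25),42+80*np.cos(1.25))).items(): print(n,(A@np.array(p)/1e3+t).round(3))
E
```

```text
[ 0.5185  0.0155 -1.4123] 7.0538582028949826
[[-0.2 -0.7]
 [ 1.3  1.2]
 [ 2.2  0.1]
 [-0.2  0.2]
 [ 0.6 -0.1]
 [-0.4  1.1]
 [-0.7  0.3]
 [ 0.5  0.8]
 [ 1.6 -0.3]
 [ 2.8 -0.1]]
[[ 0.067  0.987  0.143]
 [-0.417  0.158 -0.895]
 [-0.906  0.     0.423]]
ledge [0.518 0.016 0.045]
top [0.508 0.082 0.201]
piv [0.628 0.016 0.108]
grip [ 0.639 -0.056  0.142]
gripopen [0.706 0.005 0.119]
```

```bash
cat >> h.py <<'E'
def wproj(P,o,m):
    T=np.linalg.inv(m["T_tool_cam"]); p=(np.asarray(P)-o["position"])@R.from_quat(o["tool_rot"]).as_matrix()
    p=p@T[:3,:3].T+T[:3,3]; rr=np.hypot(p[:,0],p[:,1]); th=np.arctan2(rr,p[:,2])
    return np.c_[m["fx"]*th*p[:,0]/rr+m["cx"],m["fy"]*th*p[:,1]/rr+m["cy"]]
E
python3 - <<'E'
from h import *
import cv2
o=robot.get_obs(); im=robot.camera("wrist")[:,:,::-1].copy(); cv2.imwrite("pics/w0.png",im)
m=robot.camera_model("wrist"); A,t=bedT([.5185,.0155,-1.4123])
for p in [(-170,-65,0),(-170,65,0),(-170,65,9),(-170,-65,9),(-105,80,-6),(-105,-80,-6),(-50,108,162),(-50,108,92)]:
    u=wproj([A@np.array(p)/1e3+t],o,m)[0]; print(p,u.round(1)); cv2.circle(im,tuple(int(round(x)) for x in u),3,(0,255,0),1)
cv2.imwrite("pics/w0a.png",im)
E
```

```text
(-170, -65, 0) [ 32.2 153. ]
(-170, 65, 0) [216.6  93.7]
(-170, 65, 9) [217.1 108.5]
(-170, -65, 9) [ 30.6 166.1]
(-105, 80, -6) [269.4 131.3]
(-105, -80, -6) [ 76.1 178.9]
(-50, 108, 162) [349.8 370.5]
(-50, 108, 92) [336.2 277.9]
```

View pics/w0a.png

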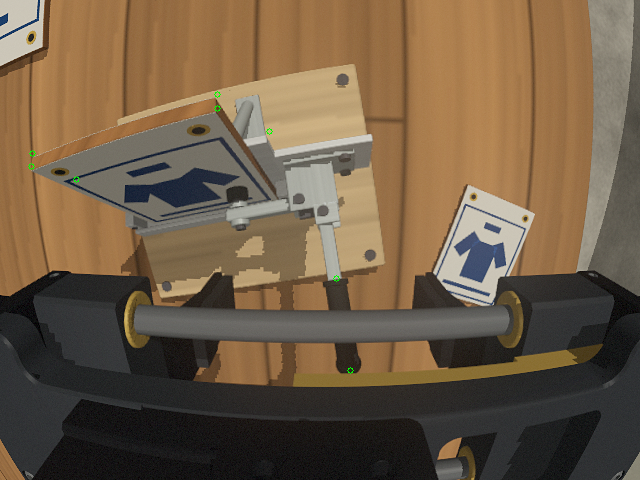

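The wrist picture matches the projected fit to about 2–4 px. The panel corners are near (217,98)/(218,110) and (32,156)/(33,170), and the foot corners near (354,66), (384,265) and (162,298). I'll refit with these and work out the first move.

```bash
cat >> h.py <<'E'
def tgt(v,pb,cols,o=None):
    """shift (mm, tool axes) and rotvec to reach bed point pb (mm) with tool axes cols (bed frame)"""
    o=o or robot.get_obs(); A,t=bedT(v); T=R.from_quat(o["tool_rot"])
    G=R.from_matrix(A@np.array(cols,float).T)
    return T.inv().apply(A@np.array(pb)/1e3+t-o["position"])*1e3,(T.inv()*G).as_rotvec()
def inbed(v,o=None):
    o=o or robot.get_obs(); A,t=bedT(v)
    return (A.T@(o["position"]-t)*1e3).round(1),(A.T@R.from_quat(o["tool_rot"]).as_matrix()).round(3)
E
python3 - <<'E'
from h import *
o=robot.get_obs(); m=robot.camera_model("wrist")
L=[("b",(-170,65,0),(217,98)),("b",(-170,65,9),(218,110)),("b",(-170,-65,9),(33,170)),("b",(-170,-65,0),(32,156)),("b",(-50,108,162),(348,371)),("b",(-50,108,92),(336,279)),
("s",(-110,160,18),(354,66)),("s",(100,160,18),(384,265)),("s",(100,-100,18),(162,298))]
U=np.array([l[2] for l in L])
def P(v):
    r=[]
    for k,p,_ in L:
        A,t=bedT(v) if k=="b" else stand(v); r.append(A@np.array(p)/1e3+t)
    return wproj(r,o,m)-U
b=least_squares(lambda v:P(v).ravel(),[.5185,.0155,-1.4123],loss="soft_l1"); v=b.x
print(v.round(4)); print(P(v).round(1))
np.save("v.npy",v)
C=[(0,0,-1),(0,1,0),(1,0,0)]
print(inbed(v))
for p in [(-120,72,122),(-30,72,122)]: print([a.round(3) for a in tgt(v,p,C)])
E
```

```text
[ 0.5186  0.0137 -1.4095]
[[-0.6 -1.2]
 [-1.1  1.7]
 [-2.2 -0.8]
 [ 0.3  0.1]
 [ 2.3  1. ]
 [ 0.5  0.7]
 [ 3.6 -2.8]
 [ 2.6  0.7]
 [-1.6 -0.2]]
(array([-118.6,  102.8,   89.1]), array([[-0.417,  0.068,  0.906],
       [ 0.161,  0.987,  0.   ],
       [-0.895,  0.146, -0.423]]))
[array([-33.841, -25.721, -15.154]), array([-0.035, -0.435, -0.159])]
[array([-71.384, -19.617,  66.414]), array([-0.035, -0.435, -0.159])]
```

```bash
python3 -m jog '{"dp":[[-10,-7,-5],[-20,-14,-10],[-30,-21,-14],[-34,-26,-15],[-34,-26,-15],[-34,-26,-15],[-34,-26,-15]],"delta_rot":[[-0.009,-0.11,-0.04],[-0.018,-0.22,-0.08],[-0.026,-0.33,-0.12],[-0.035,-0.435,-0.159],[-0.035,-0.435,-0.159],[-0.035,-0.435,-0.159],[-0.035,-0.435,-0.159]],"gripper":[-1,-1,-1,-1,-1,-1,-1]}' 20; python3 - <<'E'
from h import *
v=np.load("v.npy"); print(inbed(v),robot.get_obs()["q"].round(2),robot.get_obs()["grip_width"])
C=[(0,0,-1),(0,1,0),(1,0,0)]
for th,d in [(0,36),(0,23),(.3,22),(.6,22),(.9,22),(1.2,21)]:
    p=(-30,108+80*np.sin(th)-d*np.cos(th),42+80*np.cos(th)+d*np.sin(th)); print(th,[a.round(3) for a in tgt(v,p,C)])
E
```

```text
time: 1.35
position: [0.6, -0.0345, 0.2056]
tool_rot: [0.633, 0.743, -0.139, 0.165]
ft_force: [-0.0, -0.2, -0.5]
grip_width: 0.039
grip_force: 0.0
(array([-119.9,   72.6,  122.8]), array([[-0.001, -0.001,  1.   ],
       [ 0.002,  1.   ,  0.001],
       [-1.   ,  0.002, -0.001]])) [-0.01  0.49  1.55 -0.49  1.07  0.06] 0.03901548719615314
0 [array([ 0.695, -0.659, 89.89 ]), array([ 0.001, -0.001, -0.002])]
0 [array([ 0.715, 12.341, 89.901]), array([ 0.001, -0.001, -0.002])]
0.3 [array([-2.175, 37.97 , 89.917]), array([ 0.001, -0.001, -0.002])]
0.6 [array([ 2.342, 62.353, 89.944]), array([ 0.001, -0.001, -0.002])]
0.9 [array([13.862, 84.312, 89.978]), array([ 0.001, -0.001, -0.002])]
1.2 [array([ 32.29 , 102.247,  90.019]), array([ 0.001, -0.001, -0.002])]
```

```bash
python3 -m jog '{"dp":[[0,0,0],[0,0,0],[0,0,0],[0,0,0],[0,-1,30],[0,-1,60],[0,-1,90],[0,-1,90]],"delta_rot":[[0,0,0],[0,0,0],[0,0,0],[0,0,0],[0,0,0],[0,0,0],[0,0,0],[0,0,0]],"gripper":[-1,-1,-1,-1,-1,-1,-1,-1]}'
python3 -m jog '{"dp":[[0,12,0],[-1,25,0],[-3,38,0],[-1,50,0],[2,62,0],[7,73,0],[14,84,0],[23,94,0],[32,102,0],[32,102,0],[32,102,0]],"delta_rot":[[0,0,0],[0,0,0],[0,0,0],[0,0,0],[0,0,0],[0,0,0],[0,0,0],[0,0,0],[0,0,0],[0,0,0],[0,0,0]],"gripper":[-1,-1,-1,-1,-1,-1,-1,-1,-1,-1,-1]}'
python3 - <<'E'
from h import *
import cv2
v=np.load("v.npy"); print(inbed(v))
a=robot.camera("scene")[195:345,195:355,::-1]; b=robot.camera("side")[150:300,275:435,::-1]
f=lambda i:cv2.resize(i,None,fx=2.5,fy=2.5,interpolation=cv2.INTER_CUBIC)
cv2.imwrite("pics/open.png",np.hstack([f(b),f(a)]))
E
```

```text
time: 2.15
position: [0.6012, -0.0727, 0.1199]
tool_rot: [0.633, 0.744, -0.143, 0.161]
ft_force: [-0.6, 0.2, -0.6]
grip_width: 0.0005
grip_force: 0.0
time: 3.25
position: [0.6996, -0.0261, 0.1095]
tool_rot: [0.632, 0.744, -0.141, 0.164]
ft_force: [-0.5, 0.2, 0.1]
grip_width: 0.0004
grip_force: 0.0
(array([-29.6, 172.3,  89.3]), array([[-0.   ,  0.001,  1.   ],
       [-0.002,  1.   , -0.001],
       [-1.   , -0.002, -0.   ]]))
```

View pics/open.png

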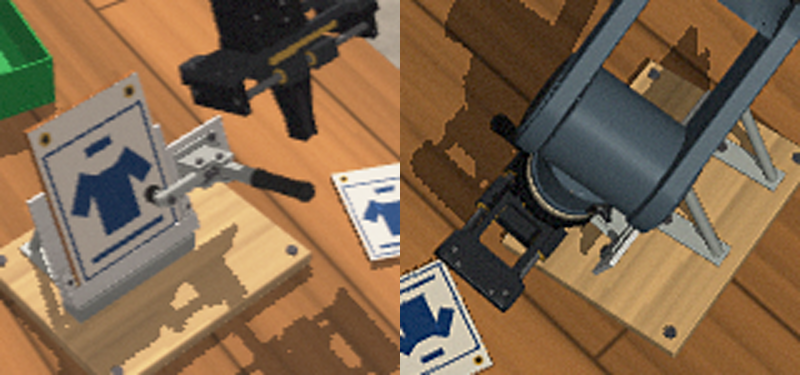

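```bash
python3 - <<'E'
from h import *
v=np.load("v.npy"); A,t=bedT(v); o=robot.get_obs(); print(o["position"],o["q"].round(2))
f=lambda p:(A@np.array(p)/1e3+t)
print(proj("side",[o["position"],[.6012,-.0727,.1199],f((-50,108,162)),f((-50,108,92)),f((-50,108,42))]).round(1))
print(proj("side",[o["position"]]).round(1)-[275,150])
print(f((-50,108,122)))
E
```

```text
[ 0.69955021 -0.02676983  0.109933  ] [ 0.    0.74  1.36 -0.51  1.04  0.1 ]
[[399.8 216.8]
 [377.5 241.6]
 [400.2 228.2]
 [379.4 222. ]
 [365.6 217.9]]
[[124.8  66.8]]
[ 0.63953859 -0.05722222  0.14187482]
```

```bash
python3 - <<'E'
from h import *
import cv2
print(proj("side",[[.581,0,.189],[.668,0,.189],[.575,0,.189],[.581,0,.208],[.668,0,.208]]).round(1))
im=cv2.imread("pics/side0.png"); g=im.max(2)
for c in (350,353,356,386,389,392): print(c,[(r,g[r,c]) for r in range(172,200,2)])
a=robot.camera("side"); g=a.max(2)
for c in (388,392,396,398,400,402): print(c,[(r,g[r,c]) for r in range(190,226,2)])
E
```

```text
[[353.9 204.1]
 [385.3 190.7]
 [351.7 205.1]
 [354.2 198. ]
 [386.  184.6]]
350 [(172, np.uint8(30)), (174, np.uint8(49)), (176, np.uint8(41)), (178, np.uint8(43)), (180, np.uint8(28)), (182, np.uint8(30)), (184, np.uint8(24)), (186, np.uint8(13)), (188, np.uint8(30)), (190, np.uint8(20)), (192, np.uint8(50)), (194, np.uint8(131)), (196, np.uint8(176)), (198, np.uint8(181))]
353 [(172, np.uint8(37)), (174, np.uint8(43)), (176, np.uint8(38)), (178, np.uint8(41)), (180, np.uint8(41)), (182, np.uint8(29)), (184, np.uint8(27)), (186, np.uint8(24)), (188, np.uint8(27)), (190, np.uint8(25)), (192, np.uint8(31)), (194, np.uint8(27)), (196, np.uint8(111)), (198, np.uint8(153))]
356 [(172, np.uint8(44)), (174, np.uint8(39)), (176, np.uint8(39)), (178, np.uint8(40)), (180, np.uint8(29)), (182, np.uint8(37)), (184, np.uint8(110)), (186, np.uint8(112)), (188, np.uint8(110)), (190, np.uint8(108)), (192, np.uint8(143)), (194, np.uint8(145)), (196, np.uint8(200)), (198, np.uint8(174))]
386 [(172, np.uint8(32)), (174, np.uint8(31)), (176, np.uint8(40)), (178, np.uint8(71)), (180, np.uint8(203)), (18
[... 2482 characters left out ...]
 np.uint8(32)), (200, np.uint8(34)), (202, np.uint8(31)), (204, np.uint8(158)), (206, np.uint8(219)), (208, np.uint8(220)), (210, np.uint8(221)), (212, np.uint8(219)), (214, np.uint8(216)), (216, np.uint8(213)), (218, np.uint8(209)), (220, np.uint8(206)), (222, np.uint8(211)), (224, np.uint8(111))]
402 [(190, np.uint8(197)), (192, np.uint8(203)), (194, np.uint8(212)), (196, np.uint8(208)), (198, np.uint8(203)), (200, np.uint8(192)), (202, np.uint8(193)), (204, np.uint8(222)), (206, np.uint8(219)), (208, np.uint8(219)), (210, np.uint8(221)), (212, np.uint8(221)), (214, np.uint8(217)), (216, np.uint8(218)), (218, np.uint8(214)), (220, np.uint8(209)), (222, np.uint8(205)), (224, np.uint8(211))]
```

```bash
python3 - <<'E'
from h import *
import cv2
m=robot.camera_model("wrist"); o=dict(position=np.zeros(3),tool_rot=[0,0,0,1])
for s in (0,-.01,-.02,-.03,-.04):
    print(s,wproj([[0.0095,-.0435,s],[-.0095,-.0435,s],[0.0095,-.0585,s],[0.0095,.0435,s]],o,m).round(0).tolist())
o=robot.get_obs(); T=R.from_quat(o["tool_rot"]).as_matrix()
for s in (0,-.02,-.03): print(s,proj("side",o["position"]+np.array([[x,y,s] for x in(-.0095,.0095) for y in (-.012,.012)])@T.T).round(0).tolist())
im=cv2.imread("pics/w0.png"); a=im[240:400,120:520]
f=cv2.resize(a,None,fx=2,fy=1.75); im=robot.camera("wrist")[:,:,::-1][200:440,120:520]
cv2.imwrite("pics/wf.png",np.vstack([f,cv2.resize(im,(800,320))]))
E
```

```text
0 [[245.0, 253.0], [247.0, 284.0], [219.0, 253.0], [400.0, 253.0]]
-0.01 [[241.0, 258.0], [244.0, 291.0], [215.0, 258.0], [404.0, 259.0]]
-0.02 [[237.0, 265.0], [240.0, 299.0], [209.0, 264.0], [408.0, 265.0]]
-0.03 [[233.0, 272.0], [236.0, 307.0], [204.0, 271.0], [413.0, 272.0]]
-0.04 [[228.0, 279.0], [232.0, 316.0], [197.0, 278.0], [417.0, 279.0]]
0 [[399.0, 220.0], [406.0, 215.0], [394.0, 218.0], [401.0, 214.0]]
-0.02 [[397.0, 213.0], [404.0, 208.0], [392.0, 211.0], [399.0, 207.0]]
-0.03 [[396.0, 209.0], [403.0, 204.0], [391.0, 207.0], [398.0, 203.0]]
```

View pics/wf.png

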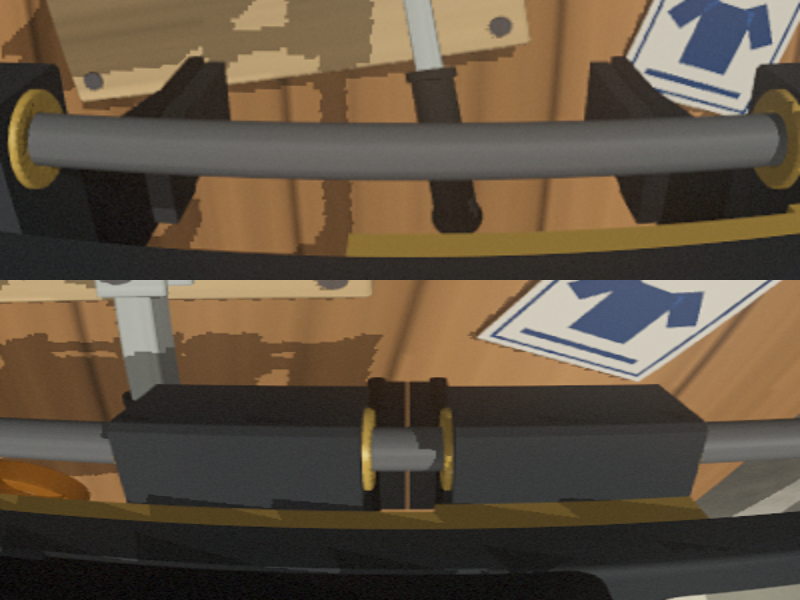

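The handle has not moved. In both the wrist view (finger end at row 275) and the side view (row 205), the finger tips sit about 30 mm short of the reported TCP. I'll treat the real tip as TCP − 30 mm along the tool, then go back and sweep 22 mm deeper.

```bash
python3 -m jog '{"dp":[[0,0,-35],[0,-30,-40],[-15,-65,-40],[-33,-100,-40],[-33,-102,-15],[-33,-102,21],[-33,-102,21]],"delta_rot":[[0,0,0],[0,0,0],[0,0,0],[0,0,0],[0,0,0],[0,0,0],[0,0,0]],"gripper":[-1,-1,-1,-1,-1,-1,-1]}'
python3 - <<'E'
from h import *
v=np.load("v.npy"); print(inbed(v))
C=[(0,0,-1),(0,1,0),(1,0,0)]
for th in (0,.25,.5,.75,1,1.25):
    d=18; p=(-8,108+80*np.sin(th)-d*np.cos(th),42+80*np.cos(th)+d*np.sin(th)); print(th,[a.round(3) for a in tgt(v,p,C)])
E
```

```text
time: 4.15
position: [0.6023, -0.0829, 0.102]
tool_rot: [0.633, 0.743, -0.143, 0.162]
ft_force: [-0.9, 0.5, -0.8]
grip_width: 0.0004
grip_force: 0.0
(array([ -5.7,  67.1, 122.7]), array([[-0.002,  0.008,  1.   ],
       [-0.001,  1.   , -0.008],
       [-1.   , -0.001, -0.002]]))
0 [array([ 0.679, 22.885, -2.521]), array([-0.008, -0.002,  0.001])]
0.25 [array([-1.298, 43.235, -2.687]), array([-0.008, -0.002,  0.001])]
0.5 [array([ 1.822, 63.442, -2.84 ]), array([-0.008, -0.002,  0.001])]
0.75 [array([ 9.844, 82.249, -2.972]), array([-0.008, -0.002,  0.001])]
1 [array([22.27 , 98.486, -3.075]), array([-0.008, -0.002,  0.001])]
1.25 [array([ 38.326, 111.145,  -3.141]), array([-0.008, -0.002,  0.001])]
```

```bash
python3 -m jog '{"dp":[[0,12,0],[0,22,0],[-1,33,0],[-1,43,0],[2,63,0],[6,73,0],[10,82,0],[16,90,0],[22,98,0],[30,104,0],[37,110,0],[37,110,0]],"delta_rot":[[0,0,0],[0,0,0],[0,0,0],[0,0,0],[0,0,0],[0,0,0],[0,0,0],[0,0,0],[0,0,0],[0,0,0],[0,0,0],[0,0,0]],"gripper":[-1,-1,-1,-1,-1,-1,-1,-1,-1,-1,-1,-1]}'
python3 - <<'E'
from h import *
import cv2
v=np.load("v.npy"); print(inbed(v))
A,t=bedT(v)
for c in("side","scene"):
    cv2.imwrite(f"pics/{c}2.png",robot.camera(c)[:,:,::-1])
    print(c,[(round(d["score"],2),[round(x) for x in d["rect"]]) for d in robot.search_frame("clamp_handle",c)],
     "pred open",proj(c,[A@np.array((-50,108+r*np.sin(a),42+r*np.cos(a)))/1e3+t for a in(0,1.2) for r in (50,120)]).round(0).tolist())
E
```

```text
time: 5.35
position: [0.7089, -0.0312, 0.0898]
tool_rot: [0.632, 0.744, -0.142, 0.165]
ft_force: [-4.3, -5.4, 2.6]
grip_width: 0.0007
grip_force: 3.2
(array([ -8.9, 180.6,  86.8]), array([[ 0.003,  0.002,  1.   ],
       [-0.002,  1.   , -0.002],
       [-1.   , -0.002,  0.003]]))
side [(0.52, [362, 196, 411, 222])] pred open [[379.0, 222.0], [400.0, 228.0], [384.0, 211.0], [410.0, 200.0]]
scene [(0.72, [368, 314, 466, 417]), (0.53, [230, 297, 239, 305]), (0.3, [203, 160, 237, 190])] pred open [[256.0, 262.0], [233.0, 242.0], [254.0, 285.0], [227.0, 300.0]]
```

The handle is open: the side box (362,196)–(411,222) fits an angle of about 1.2 rad. Now I'll retreat, go above the panel and turn −90° for the grip.

```bash
python3 -m jog '{"dp":[[-25,0,0],[-25,0,-45],[-25,0,-90],[-25,-25,-130],[-10,-65,-171],[15,-105,-171],[40,-145,-171],[65,-175,-171],[82,-181,-171],[82,-181,-171],[82,-181,-171],[82,-181,-171]],"delta_rot":[[0,0,0],[0,0,0],[0,0,0],[0,0,0],[0,0,0],[0,0,-0.14],[0,0,-0.28],[0,0,-0.42],[0,0,-0.56],[0,0,-0.7],[0,0,-0.84],[0,0,-0.98]],"gripper":[-1,-1,-1,-1,0.2,0.2,0.2,0.2,0.2,0.2,0.2,0.2]}'
python3 - <<'E'
from h import *
v=np.load("v.npy"); print(inbed(v)); 
print([a.round(3) for a in tgt(v,(-180,0,4.5),[(0,-1,0),(0,0,-1),(1,0,0)])])
E
```

```text
time: 6.75
position: [0.5087, 0.0872, 0.2101]
tool_rot: [0.205, 0.955, -0.199, 0.081]
ft_force: [-0.7, 0.2, 0.2]
grip_width: 0.0503
grip_force: 0.0
(array([-181. ,    2.1,    2.6]), array([[ 0.004, -0.005,  1.   ],
       [-0.834,  0.552,  0.006],
       [-0.552, -0.834, -0.003]]))
[array([ 0.7  , -2.707,  0.969]), array([ 0.004,  0.005, -0.585])]
```

```bash
python3 -m jog '{"dp":[[0,-1,1],[0,-2,1],[0,-3,1],[0.5,-3,1],[0.5,-3,1],[0.5,-3,1],[0.5,-3,1]],"delta_rot":[[0,0,-0.14],[0,0,-0.28],[0,0,-0.42],[0.004,0.005,-0.56],[0.004,0.005,-0.585],[0.004,0.005,-0.585],[0.004,0.005,-0.585]],"gripper":[0.2,0.2,0.2,0.2,0.2,0.2,0.2]}'
python3 - <<'E'
from h import *
import cv2
v=np.load("v.npy"); o=robot.get_obs(); print(inbed(v,o),o["q"].round(2)); m=robot.camera_model("wrist"); A,t=bedT(v)
print([a.round(3) for a in tgt(v,(-180,0,4.5),[(0,-1,0),(0,0,-1),(1,0,0)])])
im=robot.camera("wrist")[:,:,::-1].copy(); cv2.imwrite("pics/w1.png",im)
for p in [(-170,-65,0),(-170,65,0),(-170,65,9),(-170,-65,9),(0,-70,14),(0,-80,0),(-105,-80,0)]:
    u=wproj([A@np.array(p)/1e3+t],o,m)[0]; print(p,u.round(1)); cv2.circle(im,tuple(int(round(x)) for x in u),3,(0,255,0),1)
cv2.imwrite("pics/w1a.png",im)
E
```

```text
time: 7.45
position: [0.5056, 0.0829, 0.2099]
tool_rot: [-0.075, 0.973, -0.216, 0.016]
ft_force: [-0.2, 0.9, 0.5]
grip_width: 0.0521
grip_force: 0.0
(array([-179.2,   -1.7,    5.9]), array([[-0.004,  0.001,  1.   ],
       [-1.   ,  0.007, -0.004],
       [-0.007, -1.   ,  0.001]])) [ 0.22  0.42  1.68 -0.49  1.13 -1.27]
[array([-1.678,  1.399, -0.837]), array([-0.001, -0.004, -0.007])]
(-170, -65, 0) [334.6 154.4]
(-170, 65, 0) [334.2 360.3]
(-170, 65, 9) [320.4 360.4]
(-170, -65, 9) [318.1 154.5]
(0, -70, 14) [315.7 143. ]
(0, -80, 0) [329.7 133. ]
(-105, -80, 0) [331.9 130.3]
```

View pics/w1a.png

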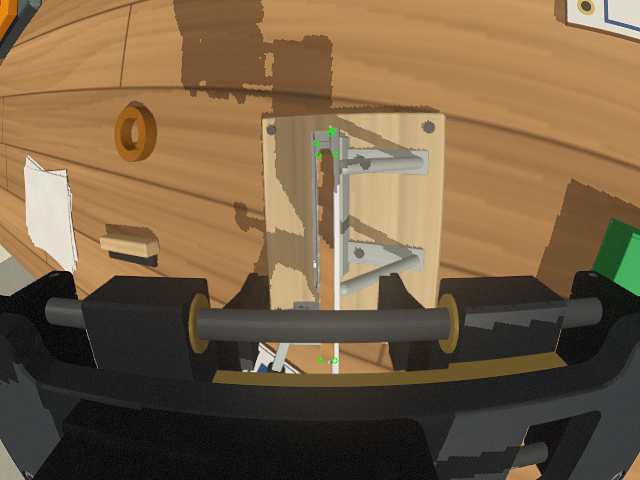

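The wrist view shows the brown top edge at columns ~318–334 between the fingers, with the stand as predicted. I'll check the columns numerically.

```bash
python3 - <<'E'
from h import *
import cv2
im=cv2.imread("pics/w1.png"); v=np.load("v.npy"); A,t=bedT(v); m=robot.camera_model("wrist")
o=robot.get_obs()
for r in (156,180,220,260,345): print(r,[tuple(int(x) for x in im[r,c][::-1]) for c in range(308,346,2)])
for y in (-65,-48,-20,0): print(y,wproj([A@np.array((-170,y,z))/1e3+t for z in(0,9)],o,m).round(1).tolist())
print("col326",[(r,tuple(int(x) for x in im[r,326][::-1])) for r in range(138,168,2)])
E
```

```text
156 [(149, 126, 92), (149, 127, 95), (148, 145, 137), (133, 129, 121), (171, 168, 161), (183, 127, 74), (195, 141, 86), (116, 82, 54), (117, 85, 56), (118, 86, 59), (119, 85, 56), (118, 83, 59), (110, 86, 60), (147, 144, 135), (142, 140, 130), (135, 130, 123), (177, 179, 168), (151, 153, 143), (139, 137, 127)]
180 [(150, 126, 91), (150, 124, 88), (155, 153, 146), (146, 144, 135), (120, 117, 110), (175, 130, 87), (188, 136, 85), (176, 125, 78), (118, 87, 60), (120, 86, 59), (122, 91, 60), (120, 88, 57), (115, 81, 56), (130, 122, 104), (147, 143, 135), (140, 136, 128), (174, 173, 165), (162, 163, 151), (142, 139, 129)]
220 [(145, 122, 89), (152, 128, 96), (141, 130, 109), (150, 146, 136), (121, 117, 108), (145, 116, 93), (186, 133, 83), (116, 85, 56), (119, 88, 60), (118, 86, 57), (117, 86, 57), (116, 85, 59), (112, 83, 54), (196, 191, 180), (235, 233, 224), (233, 231, 222), (137, 134, 126), (175, 175, 165), (141, 140, 129)]
260 [(141, 119, 87), (148, 125, 91), (147, 125, 96), (172, 169, 162), (124, 119, 111), (156, 152, 137), (183, 130, 80), (187, 135, 86), (189, 139, 87), (188, 136, 
[... 262 characters left out ...]
147, 114), (197, 142, 88), (197, 142, 88), (195, 142, 84), (193, 140, 86), (191, 138, 82), (190, 135, 81), (199, 188, 175), (234, 231, 224), (192, 182, 167), (164, 121, 79), (166, 123, 80), (167, 126, 82)]
-65 [[334.8, 154.9], [318.4, 155.0]]
-48 [[334.9, 185.5], [318.6, 185.6]]
-20 [[334.9, 234.5], [319.1, 234.6]]
0 [[334.8, 267.7], [319.4, 267.8]]
col326 [(138, (145, 140, 133)), (140, (144, 140, 133)), (142, (143, 141, 132)), (144, (141, 138, 131)), (146, (143, 139, 132)), (148, (127, 113, 99)), (150, (102, 75, 53)), (152, (101, 73, 49)), (154, (111, 80, 51)), (156, (118, 86, 59)), (158, (118, 86, 55)), (160, (119, 83, 56)), (162, (118, 82, 53)), (164, (118, 84, 55)), (166, (120, 87, 58))]
```

```bash
python3 -m jog '{"dp":[[-1.5,1.5,0],[-1.5,1.5,20],[-1.5,1.5,50],[-1.5,1.5,77],[-1.5,1.5,77],[-1.5,1.5,77]],"delta_rot":[[0,-0.004,-0.007],[0,-0.004,-0.007],[0,-0.004,-0.007],[0,-0.004,-0.007],[0,-0.004,-0.007],[0,-0.004,-0.007]],"gripper":[0.2,0.2,0.2,0.2,0.2,0.2]}'
python3 - <<'E'
from h import *
v=np.load("v.npy"); print(inbed(v)); print([a.round(3) for a in tgt(v,(-102,0,4.5),[(0,-1,0),(0,0,-1),(1,0,0)])])
E
```

```text
time: 8.1
position: [0.5111, 0.0516, 0.1394]
tool_rot: [-0.079, 0.973, -0.217, 0.016]
ft_force: [0.3, 0.5, -0.9]
grip_width: 0.0522
grip_force: 0.0
(array([-101.9,   -1.3,    5. ]), array([[-0.003,  0.002,  1.   ],
       [-1.   , -0.001, -0.003],
       [ 0.001, -1.   ,  0.002]]))
[array([-1.28 ,  0.462, -0.119]), array([-0.002, -0.003,  0.001])]
```

```bash
python3 -m jog '{"dp":[[-1,0.5,0],[-1,0.5,0],[-1,0.5,0],[-1,0.5,0],[-1,0.5,0],[-1,0.5,0],[-1,0.5,0],[-1,0.5,0]],"delta_rot":[[0,-0.003,0],[0,-0.003,0],[0,-0.003,0],[0,-0.003,0],[0,-0.003,0],[0,-0.003,0],[0,-0.003,0],[0,-0.003,0]],"gripper":[-1,-1,-1,-1,-1,-1,-1,-1]}' 35; python3 -c "
from h import *
v=np.load('v.npy'); print(inbed(v))"
```

```text
time: 8.9
position: [0.5119, 0.0523, 0.1392]
tool_rot: [-0.08, 0.973, -0.217, 0.018]
ft_force: [0.0, 2.2, 0.8]
grip_width: 0.0085
grip_force: 35.0
(array([-101.9,   -0.4,    4.3]), array([[ 0.001,  0.002,  1.   ],
       [-1.   , -0.002,  0.001],
       [ 0.002, -1.   ,  0.002]]))
```

```bash
python3 -m jog '{"dp":[[0,0,-8],[0,0,-20],[0,0,-40],[0,0,-60],[0,0,-80],[0,0,-100],[0,0,-120],[0,0,-140],[0,0,-140],[0,0,-140]],"delta_rot":[[0,0,0],[0,0,0],[0,0,0],[0,0,0],[0,0,0],[0,0,0],[0,0,0],[0,0,0],[0,0,0],[0,0,0]],"gripper":[-1,-1,-1,-1,-1,-1,-1,-1,-1,-1]}'
python3 - <<'E'
from h import *
import cv2
v=np.load("v.npy"); o=robot.get_obs(); print(inbed(v,o),o["q"].round(2))
b=robot.camera("side")[100:300,235:435,::-1]; a=robot.camera("wrist")[:,:,::-1]; cv2.imwrite("pics/w2.png",a)
cv2.imwrite("pics/lift.png",np.hstack([cv2.resize(b,(400,400)),cv2.resize(a,(400,300))[:, :] if 0 else cv2.copyMakeBorder(cv2.resize(a,(400,300)),0,100,0,0,0)]))
E
```

```text
time: 9.9
position: [0.502, 0.1112, 0.2661]
tool_rot: [-0.08, 0.973, -0.216, 0.018]
ft_force: [-0.0, -0.1, -2.5]
grip_width: 0.0089
grip_force: 35.0
(array([-242.2,   -0.7,    3.9]), array([[ 0.002,  0.001,  1.   ],
       [-1.   , -0.002,  0.002],
       [ 0.002, -1.   ,  0.001]])) [ 0.28  0.36  1.59 -0.46  1.27 -1.3 ]
```

View pics/lift.png

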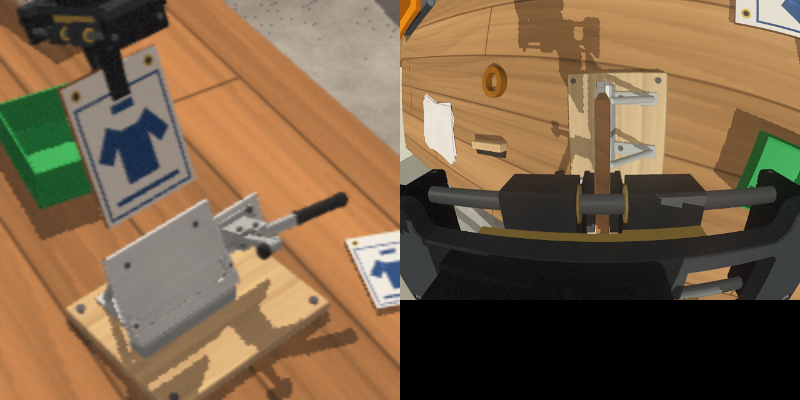

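The picture shows the panel held above the empty backboard with its printed side out and the handle open. Next is the half turn about the tool axis.

```bash
Z='{"dp":0}'; python3 -m jog '{"dp":[[0,0,0],[0,0,0],[0,0,0],[0,0,0],[0,0,0],[0,0,0],[0,0,0],[0,0,0],[0,0,0],[0,0,0],[0,0,0],[0,0,0]],"delta_rot":[[0,0,0.13],[0,0,0.26],[0,0,0.39],[0,0,0.52],[0,0,0.65],[0,0,0.78],[0,0,0.91],[0,0,1.04],[0,0,1.17],[0,0,1.3],[0,0,1.43],[0,0,1.56]],"gripper":[-1,-1,-1,-1,-1,-1,-1,-1,-1,-1,-1,-1]}'
python3 -m jog '{"dp":[[0,0,0],[0,0,0],[0,0,0],[0,0,0],[0,0,0],[0,0,0],[0,0,0],[0,0,0],[0,0,0],[0,0,0],[0,0,0],[0,0,0]],"delta_rot":[[0,0,0.13],[0,0,0.26],[0,0,0.39],[0,0,0.52],[0,0,0.65],[0,0,0.78],[0,0,0.91],[0,0,1.04],[0,0,1.17],[0,0,1.3],[0,0,1.43],[0,0,1.56]],"gripper":[-1,-1,-1,-1,-1,-1,-1,-1,-1,-1,-1,-1]}'
python3 -c "
from h import *
v=np.load('v.npy'); o=robot.get_obs(); print(inbed(v,o),o['q'].round(2)); print([a.round(3) for a in tgt(v,(-242,.4,4.7),[(0,1,0),(0,0,1),(1,0,0)])])"
```

```text
time: 11.2
position: [0.5015, 0.1101, 0.2646]
tool_rot: [0.63, 0.746, -0.142, 0.164]
ft_force: [0.8, -0.4, -1.8]
grip_width: 0.0087
grip_force: 35.0
time: 12.4
position: [0.5015, 0.1101, 0.2646]
tool_rot: [0.972, 0.087, 0.015, 0.217]
ft_force: [0.3, 0.6, -2.8]
grip_width: 0.0089
grip_force: 35.0
(array([-240.4,   -1.4,    4.1]), array([[ 0.002, -0.002,  1.   ],
       [ 1.   ,  0.018, -0.002],
       [-0.018,  1.   ,  0.002]])) [ 0.28  0.36  1.59 -0.46  1.27  1.82]
[array([ 1.795,  0.673, -1.643]), array([0.002, 0.002, 0.018])]
```

```bash
python3 -m jog '{"dp":[[1.8,3,0],[1.8,3,0],[1.8,3,20],[1.8,3,40],[1.8,3,60],[1.8,3,80],[1.8,3,80],[1.8,3,80]],"delta_rot":[[0.002,0.002,0.018],[0.002,0.002,0.018],[0.002,0.002,0.018],[0.002,0.002,0.018],[0.002,0.002,0.018],[0.002,0.002,0.018],[0.002,0.002,0.018],[0.002,0.002,0.018]],"gripper":[-1,-1,-1,-1,-1,-1,-1,-1]}'
python3 - <<'E'
from h import *
import cv2
v=np.load("v.npy"); o=robot.get_obs(); A,t=bedT(v); print(inbed(v,o)); print([a.round(3) for a in tgt(v,(-103.5,.4,7),[(0,1,0),(0,0,1),(1,0,0)])])
im=robot.camera("side")[:,:,::-1].copy(); tcp=inbed(v,o)[0]
for p in [(dx-68.1+tcp[0],y,tcp[2]+4.5) for dx in (0,170) for y in (-65,65)]:
    u=proj("side",[A@np.array(p)/1e3+t])[0]; cv2.circle(im,tuple(int(round(x)) for x in u),1,(0,255,0),-1)
a=im[140:290,255:415]
m=robot.camera_model("wrist"); w=robot.camera("wrist")[:,:,::-1].copy()
cv2.imwrite("pics/low.png",np.hstack([cv2.resize(a,(500,470),interpolation=cv2.INTER_CUBIC),cv2.resize(w[100:400,225:415],(300,470))]))
E
```

```text
time: 13.2
position: [0.5101, 0.0748, 0.1947]
tool_rot: [0.973, 0.082, 0.018, 0.216]
ft_force: [-0.3, 0.2, -2.4]
grip_width: 0.0085
grip_force: 35.0
(array([-161.7,    1.4,    7.4]), array([[-0.002,  0.   ,  1.   ],
       [ 1.   ,  0.006,  0.002],
       [-0.006,  1.   , -0.   ]]))
[array([-1.121, -0.408, 58.204]), array([-0.   , -0.002,  0.006])]
```

View pics/low.png

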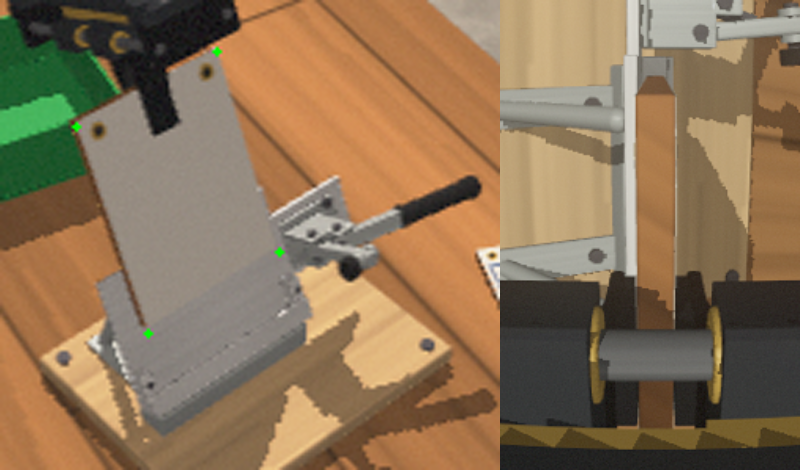

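The bare face is outward, the eyelets are at the top, and the corners match the prediction. Lowering the rest of the way.

```bash
python3 -m jog '{"dp":[[-1,-0.4,15],[-1,-0.4,30],[-1,-0.4,42],[-1,-0.4,50],[-1,-0.4,54],[-1,-0.4,57],[-1,-0.4,58],[-1,-0.4,58],[-1,-0.4,58]],"delta_rot":[[0,-0.002,0.006],[0,-0.002,0.006],[0,-0.002,0.006],[0,-0.002,0.006],[0,-0.002,0.006],[0,-0.002,0.006],[0,-0.002,0.006],[0,-0.002,0.006],[0,-0.002,0.006]],"gripper":[-1,-1,-1,-1,-1,-1,-1,-1,-1]}'
python3 -c "
from h import *
v=np.load('v.npy'); print(inbed(v)); print([a.round(3) for a in tgt(v,(-102,.4,4.7),[(0,1,0),(0,0,1),(1,0,0)])])"
```

```text
time: 14.2
position: [0.5134, 0.0511, 0.1423]
tool_rot: [0.973, 0.078, 0.018, 0.216]
ft_force: [0.1, -0.4, -2.5]
grip_width: 0.0088
grip_force: 35.0
(array([-104.2,    0.9,    6.9]), array([[-0.002,  0.   ,  1.   ],
       [ 1.   , -0.001,  0.002],
       [ 0.001,  1.   , -0.   ]]))
[array([-0.489, -2.218,  2.153]), array([-0.   , -0.002, -0.001])]
```

```bash
python3 -m jog '{"dp":[[-0.5,0,1],[-0.5,0,2],[-0.5,-1,2],[-0.5,-2,2],[-0.5,-2.2,2],[-0.5,-2.2,2]],"delta_rot":[[0,0,0],[0,0,0],[0,0,0],[0,0,0],[0,0,0],[0,0,0]],"gripper":[-1,-1,-1,-1,-1,-1]}'
python3 -c "
from h import *
v=np.load('v.npy'); o=robot.get_obs(); print(inbed(v,o), bedT(v)[0].T@o['ft_force'])"
```

```text
time: 14.8
position: [0.5126, 0.052, 0.1395]
tool_rot: [0.973, 0.078, 0.018, 0.216]
ft_force: [-0.4, 0.9, 1.1]
grip_width: 0.0089
grip_force: 35.0
(array([-102. ,    0.3,    4.8]), array([[-0.001, -0.   ,  1.   ],
       [ 1.   , -0.001,  0.001],
       [ 0.001,  1.   ,  0.   ]])) [-1.40271471 -0.25859764 -0.41362142]
```

Force changed from −2.5 N (hanging) to about +1.1 N, so the ledge carries the panel. Releasing and retreating.

```bash
python3 -m jog '{"dp":[[0,0,0],[0,0,0],[0,0,0],[0,0,0],[0,0,0],[0,0,0],[0,0,-20],[0,0,-50],[0,0,-85],[0,0,-100],[0,0,-100]],"delta_rot":[[0,0,0],[0,0,0],[0,0,0],[0,0,0],[0,0,0],[0,0,0],[0,0,0],[0,0,0],[0,0,0],[0,0,0],[0,0,0]],"gripper":[-0.6,-0.3,0,0.2,0.2,0.2,0.2,0.2,0.2,0.2,0.2]}'
python3 - <<'E'
from h import *
import cv2
v=np.load("v.npy"); o=robot.get_obs(); A,t=bedT(v); print(inbed(v,o))
m=robot.camera_model("wrist"); w=robot.camera("wrist")[:,:,::-1].copy(); cv2.imwrite("pics/w3.png",w); cv2.imwrite("pics/side3.png",robot.camera("side")[:,:,::-1])
for y in (65,40,0): 
    u=wproj([A@np.array((-170,y,z))/1e3+t for z in(0,9)],o,m); print(y,u.round(1).tolist()); r=int(u[0,1])+2; c0=int(u[:,0].min())-8
    print(c0,[tuple(int(x) for x in w[r,c][::-1]) for c in range(c0,c0+32,2)])
u=wproj([A@np.array((-170,65,4.5))/1e3+t],o,m)[0].astype(int); print(u,[(r,int(w[r,u[0],2])) for r in range(u[1]-14,u[1]+12,2)])
E
```

```text
time: 15.9
position: [0.5072, 0.0948, 0.2322]
tool_rot: [0.973, 0.078, 0.021, 0.215]
ft_force: [0.2, 0.5, 0.1]
grip_width: 0.0522
grip_force: 0.0
(array([-204.3,    1.7,    4.9]), array([[-0.007,  0.001,  1.   ],
       [ 1.   , -0.002,  0.007],
       [ 0.002,  1.   , -0.001]]))
65 [[313.9, 154.2], [328.6, 154.2]]
305 [(134, 132, 123), (172, 173, 162), (184, 182, 175), (213, 212, 203), (215, 214, 206), (180, 129, 80), (179, 128, 82), (181, 132, 84), (178, 128, 81), (178, 128, 83), (177, 127, 82), (163, 116, 73), (139, 136, 127), (120, 117, 108), (137, 135, 125), (139, 134, 121)]
40 [[314.1, 194.2], [328.6, 194.2]]
306 [(88, 84, 76), (113, 111, 100), (195, 192, 184), (215, 212, 204), (192, 184, 170), (162, 115, 74), (161, 116, 72), (162, 116, 75), (163, 117, 74), (166, 121, 77), (170, 123, 75), (151, 127, 103), (134, 131, 123), (119, 116, 107), (139, 136, 128), (138, 116, 81)]
0 [[314.6, 255.5], [328.5, 255.5]]
306 [(130, 128, 120), (156, 157, 146), (173, 173, 164), (212, 208, 201), (210, 208, 201), (167, 120, 77), (172, 123, 75), (171, 122, 77), (171, 121, 75), (170, 122, 75), (171, 123, 78), (165, 129, 94), (129, 126, 118), (119, 115, 105), (134, 132, 123), (138, 113, 83)]
[321 154] [(140, 139), (142, 137), (144, 137), (146, 129), (148, 107), (150, 107), (152, 113), (154, 144), (156, 178), (158, 176), (160, 177), (162, 177), (164, 175)]
```

The panel is seated, with its edges at the predicted columns and rows. Now I'll move beside and under the open handle.

```bash
python3 -m jog '{"dp":[[35,6,0],[75,12,0],[115,20,0],[155,28,10],[193,33,20],[193,33,34],[193,33,34],[193,33,34],[193,33,34],[193,33,34],[193,33,34],[193,33,34]],"delta_rot":[[0,0,-0.14],[0,0,-0.28],[0,0,-0.42],[0,0,-0.56],[0,0,-0.7],[0,0,-0.84],[0,0,-0.98],[0,0,-1.12],[0,0,-1.26],[0,0,-1.4],[0,0,-1.54],[0,0,-1.569]],"gripper":[-1,-1,-1,-1,-1,-1,-1,-1,-1,-1,-1,-1]}'
python3 - <<'E'
from h import *
v=np.load("v.npy"); o=robot.get_obs(); print(inbed(v,o),o["q"].round(2))
C=[(0,0,-1),(0,1,0),(1,0,0)]
print([a.round(3) for a in tgt(v,(-8,195,38),C)])
E
```

```text
time: 17.2
position: [0.7021, 0.0799, 0.2108]
tool_rot: [0.633, 0.743, -0.141, 0.164]
ft_force: [-0.8, -0.4, -0.1]
grip_width: 0.0009
grip_force: 0.0
(array([-165.4,  191.8,   37.5]), array([[-0.   ,  0.003,  1.   ],
       [ 0.   ,  1.   , -0.003],
       [-1.   ,  0.   , -0.   ]])) [ 0.16  0.67  1.19 -0.45  1.31  0.12]
[array([ -0.48 ,   3.716, 157.424]), array([-0.003, -0.   , -0.   ])]
```

```bash
python3 -m jog '{"dp":[[0,4,40],[0,4,80],[0,4,120],[0,4,157],[0,4,157],[0,4,157]],"delta_rot":[[-0.003,0,0],[-0.003,0,0],[-0.003,0,0],[-0.003,0,0],[-0.003,0,0],[-0.003,0,0]],"gripper":[-1,-1,-1,-1,-1,-1]}'
python3 - <<'E'
from h import *
v=np.load("v.npy"); o=robot.get_obs(); print(inbed(v,o))
C=[(0,0,-1),(0,1,0),(1,0,0)]
for th in (1.2,1,.8,.6,.4,.2,.1,0,-.03):
    d=18; r=88; p=(-8,108+r*np.sin(th)+d*np.cos(th),42+r*np.cos(th)-d*np.sin(th)); print(th,tgt(v,p,C)[0].round(1))
E
```

```text
time: 17.8
position: [0.7172, 0.0156, 0.0699]
tool_rot: [0.634, 0.743, -0.139, 0.165]
ft_force: [-0.3, 0.4, 0.4]
grip_width: 0.0005
grip_force: 0.0
(array([ -9.9, 196.4,  37.7]), array([[-0.   , -0.001,  1.   ],
       [ 0.004,  1.   ,  0.001],
       [-1.   ,  0.004, -0.   ]]))
1.2 [-19.4   0.2   1.9]
1 [-36.7  -4.5   1.9]
0.8 [-52.7 -12.5   1.8]
0.6 [-66.9 -23.6   1.8]
0.4 [-78.5 -37.3   1.8]
0.2 [-87.2 -52.9   1.8]
0.1 [-90.3 -61.4   1.8]
0 [-92.6 -70.1   1.7]
-0.03 [-93.1 -72.7   1.7]
```

```bash
python3 -m jog '{"dp":[[-10,0,2],[-19,0,2],[-28,-2,2],[-37,-5,2],[-45,-8,2],[-53,-12,2],[-60,-18,2],[-67,-24,2],[-73,-30,2],[-78,-37,2],[-83,-45,2],[-87,-53,2]],"delta_rot":[[0,0,0],[0,0,0],[0,0,0],[0,0,0],[0,0,0],[0,0,0],[0,0,0],[0,0,0],[0,0,0],[0,0,0],[0,0,0],[0,0,0]],"gripper":[-1,-1,-1,-1,-1,-1,-1,-1,-1,-1,-1,-1]}'
python3 -c "
from h import *
v=np.load('v.npy'); o=robot.get_obs(); print(inbed(v,o), bedT(v)[0].T@o['ft_force'])"
```

```text
time: 19.0
position: [0.678, -0.0718, 0.1061]
tool_rot: [0.633, 0.743, -0.138, 0.167]
ft_force: [2.2, 2.6, -1.7]
grip_width: 0.0003
grip_force: 1.5
(array([ -8.9, 143.6, 125.5]), array([[ 0.   , -0.005,  1.   ],
       [ 0.003,  1.   ,  0.005],
       [-1.   ,  0.003,  0.   ]])) [ 0.55301696  2.62439485 -2.74563139]
```

```bash
python3 -m jog '{"dp":[[-3,-6,0],[-5,-11,0],[-6,-16,0],[-6,-18,0],[-6,-18,0]],"delta_rot":[[0,0,0],[0,0,0],[0,0,0],[0,0,0],[0,0,0]],"gripper":[-1,-1,-1,-1,-1]}'
python3 - <<'E'
from h import *
import cv2
v=np.load("v.npy"); A,t=bedT(v);o=robot.get_obs(); print(inbed(v,o), A.T@o['ft_force'])
for c in("side","scene"):
    im=robot.camera(c); cv2.imwrite(f"pics/{c}4.png",im[:,:,::-1])
    print(c,[(n,round(d["score"],2),[round(x) for x in d["rect"]]) for n in ("clamp_handle","clamp_bar") for d in robot.search_frame(n,c)],
     proj(c,[A@np.array((-50,108+r*np.sin(a),42+r*np.cos(a)))/1e3+t for a in(0,.1) for r in (50,120)]).round(1).tolist())
E
```

```text
time: 19.5
position: [0.6611, -0.0799, 0.1085]
tool_rot: [0.633, 0.743, -0.139, 0.167]
ft_force: [0.9, 0.1, 0.7]
grip_width: 0.0
grip_force: 0.7
(array([ -8.8, 125.6, 131.3]), array([[ 0.001, -0.004,  1.   ],
       [ 0.002,  1.   ,  0.004],
       [-1.   ,  0.002,  0.001]])) [-0.61196627  0.91226413  0.368106  ]
side [('clamp_handle', 0.49, [362, 214, 400, 232]), ('clamp_bar', 0.7, [333, 212, 356, 232]), ('clamp_bar', 0.68, [265, 208, 402, 309]), ('clamp_bar', 0.38, [287, 205, 401, 271])] [[379.4, 222.0], [400.2, 228.2], [380.8, 221.0], [403.7, 225.7]]
scene [('clamp_bar', 0.61, [286, 253, 302, 270])] [[255.6, 261.6], [232.8, 241.8], [254.4, 263.2], [229.7, 245.6]]
```

```bash
python3 -m jog '{"dp":[[0,-2,0],[0,-4,0],[0,-5,0],[0,-5,0],[0,-5,0]],"delta_rot":[[0,0,0],[0,0,0],[0,0,0],[0,0,0],[0,0,0]],"gripper":[-1,-1,-1,-1,-1]}'
python3 -c "
from h import *
v=np.load('v.npy'); o=robot.get_obs(); print(inbed(v,o), bedT(v)[0].T@o['ft_force'])"
```

```text
time: 20.3
position: [0.6596, -0.0799, 0.1084]
tool_rot: [0.633, 0.743, -0.136, 0.169]
ft_force: [7.2, -1.5, -3.9]
grip_width: 0.0004
grip_force: 3.5
(array([ -8.9, 124.1, 131. ]), array([[ 0.   , -0.011,  1.   ],
       [ 0.003,  1.   ,  0.011],
       [-1.   ,  0.003,  0.   ]])) [4.68329257 6.8793074  0.71634031]
```

```bash
python3 -m jog '{"dp":[[0,-3,0],[0,-6,0],[0,-8,0],[0,-8,0],[0,-8,0]],"delta_rot":[[0,0,0],[0,0,0],[0,0,0],[0,0,0],[0,0,0]],"gripper":[-1,-1,-1,-1,-1]}'
python3 -c "
from h import *
v=np.load('v.npy'); o=robot.get_obs(); print(inbed(v,o), bedT(v)[0].T@o['ft_force'])"
```

```text
time: 20.8
position: [0.6596, -0.0798, 0.1089]
tool_rot: [0.632, 0.744, -0.129, 0.174]
ft_force: [20.7, -0.5, -11.4]
grip_width: 0.0005
grip_force: 9.7
(array([ -9.4, 124.2, 131.2]), array([[-0.001, -0.028,  1.   ],
       [ 0.005,  1.   ,  0.028],
       [-1.   ,  0.005, -0.   ]])) [11.91877604 20.32110216 -1.37572446]
```

The handle hit a firm stop at 20 N without moving further, so it is home. Retreating, then a last check.

```bash
python3 -m jog '{"dp":[[0,15,0],[0,30,0],[-5,45,0],[-10,55,-30],[-20,65,-75],[-20,80,-120],[-20,80,-150],[-20,80,-150]],"delta_rot":[[0,0,0],[0,0,0],[0,0,0],[0,0,0],[0,0,0],[0,0,0],[0,0,0],[0,0,0]],"gripper":[-1,-1,-1,-1,-1,-1,-1,-1]}'
python3 - <<'E'
from h import *
import cv2
o=robot.get_obs(); print(o["ft_force"])
b=robot.camera("side")[::,:,::-1]; a=robot.camera("scene")[:,:,::-1]
f=lambda i:cv2.resize(i,(400,375),interpolation=cv2.INTER_CUBIC)
cv2.imwrite("pics/end.png",np.hstack([f(b[170:320,255:415]),f(a[195:345,195:355])]))
E
```

```text
time: 21.6
position: [0.7214, -0.0221, 0.2584]
tool_rot: [0.633, 0.743, -0.136, 0.169]
ft_force: [-0.6, 0.9, 0.7]
grip_width: 0.0007
grip_force: 0.0
[-0.61070107  0.91925193  0.71989863]
```

View pics/end.png

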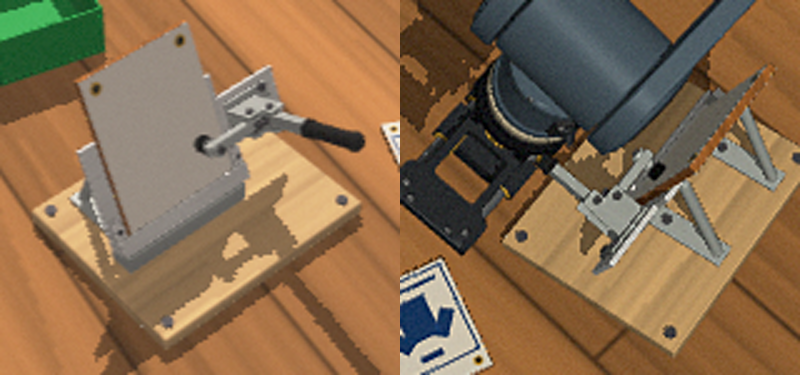

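The picture shows the panel seated with its bare face out and eyelets at the top. The clamp tip is on the panel at crop (203,143), the handle is shut at (335,135), and the robot is clear.

```bash
python3 -c "
from rig import robot
print(robot.hand_in())"
```

```text
the job is handed in; nothing more can be done
None
```

The job is handed in: the panel is turned over and back on the ledge, bare face out and eyelets up, with the clamp handle pushed home and the robot clear at about 22 s; the hand-in returned no verdict.

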